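# Take the lens off the toy camera

### The arm

A 6-joint arm with a two-finger parallel gripper is mounted at the origin on the work surface. World frame = base frame: x ahead of the robot, y to its left, z up, the work surface at z = 0. Lengths are in m, angles in rad, forces in N, time in s.
With the tool pointing down it reaches from about 0.325 to 0.775 m from the base axis. Payload 5.5 kg.
Tool frame: the origin (TCP) lies at the very end of the fingers, on their centre line; the grasp point (between the pads) lies 19 mm behind it (manip.hold_point_z is the distance from the TCP to the grasp point, in m); z points along the fingers, y is the direction in which the jaws open and shut (so a half turn about z gives the same grasp; the last joint's range is limited). The gripper opens to 85 mm and grips with 20 to 120 N. Pads are 22 mm wide; open, the fingers measure 114 mm over their backs; the gripper's body (76 mm by 85 mm) begins 54 mm behind the grasp point. The pads swing forward as they close: fully open they stand 13 mm farther back than shut.
Start: joints at [1.211, 0.091, 1.231, -0, 1.82, -0.057], TCP at [0.179, 0.573, 0.231] pointing down, gripper open.
Joint ranges: [-2.87, 2.87], [-0.86, 2.18], [0.17, 2.46], [-1.51, 4.65], [0.06, 2.69], [-2.65, 2.65]. Speed limits (rad/s): [2.57, 2.57, 3.01, 3.14, 3.14, 3.14].

### API

Orientations are given as a unit quaternion [w, x, y, z].
In Python, from cell import read_state, imaging, manip gives the robot as it stands.
- The arm moves only by the tool carry_out, never from a script. Its argument "plan" is a list of rows, each an object with "linear": the shift along the world's x, y, z in m, a list of three; "spin": the turn about the world's z in degrees; "hand": the opening in per cent of the stroke, from 0 (shut) to 100 (fully open). A call has 1 to 20 rows; each row is the pose to reach, as a shift and turn from the pose commanded when the call began; what a row does not reach only later rows make up. A row lasts 1/8 s, in which the tool goes at most 62.5 mm and 10.7 degrees, less where a joint would pass 70% of its speed; a pose out of reach is approached as far as the arm can. A call with a gripper value outside its range is refused whole. The fingers move at their own pace and stop on an object; "squeeze" is the grip in N (left out, the last holds). Time passes only in rows, so rows that repeat a pose let the fingers close. It gives the time, the measured TCP pose, the force and the opening at its end, in the units of the state.
- read_state(): the state, without advancing time (a new reading comes with each control period).
- imaging.get_image(name): name is "side" or "top" or "wrist"; returns the picture (400x640x3 uint8, blue, green, red); there is no depth.
- imaging.camera_model(name): a dict with "camera_matrix" (3x3 intrinsics, pixels), "rvec" (rotation vector, rad) and "tvec" (3), from world to camera coordinates, as OpenCV has them. Camera axes: x right, y down, z forward; pixel columns grow to the right and rows downward; lengths in m; the calibration is good to about 2 mm. The wrist camera is an equidistant fisheye: a pixel r from the principal point sees the ray r / f radians off the axis. A picture is of the moment at which its call begins: read the wrist's pose just before it. camera_model takes no time and is no camera call; for the wrist camera it gives the pose at the moment of the call.
- manip.job_done(): hands the job in, once; it reports no verdict.
The state is a dict: "clock": time; "q": joint angles; "dq": joint speeds; "effort": joint torques, N m; "tcp_pos": TCP position; "ee_rot": TCP orientation; "force": force on the tool from outside, world axes, zero at the start; "ft_torque": the same for the moment, N m; "width": finger opening in m.
Only numpy, scipy, OpenCV 4.12 (cv2) and the standard library are available. Lean on these libraries where they do the work, as an engineer would, in place of code of your own. Each camera call takes 0.05 s, during which the arm holds its last target.

### The job

The toy camera lost at the nursery is going to be washed, so take its lens off: press the red release button fully down, twist the lens anticlockwise (seen from above) up to a quarter turn until you feel it stop, and lift it straight off. Stand the lens upright in the wooden tray and let go. Be gentle: do not force the button or the mount, do not drop the lens, and leave the other lost toys where they are.

Things in the scene. Friction and masses are not known exactly. Their poses are not given: they have to be found in the camera images.
- camera: Yellow toy camera fixed to the bench on its back, lens up; 120 mm along its x, 190 mm along y (y -110 to +80 mm; an orange hump adds 22 mm at +x), flat face 50 mm above the bench. Origin on the bench under the lens axis, z up. Too much: over 30 N from the robot on it or its button, or over 25 N between lens and camera (twisting past the stop, pulling up early, pushing sideways).
- mount (a point): Centre of the lens mount, on the camera's face, axes as the camera's. Two white claws (30 to 44 mm from the axis, 11 mm high) hold the lens's ears down. Locked, an ear sits between a wall and the button's pin. With the button down the lens turns anticlockwise seen from above till its ears meet the 13 mm high stop posts.
- spigot_top (a point): Top of the white spigot inside the lens foot, 9 mm above the camera's face, about 1 mm play all round. The stop is 48 to 88 degrees on from locked: it differs each time, is not measured and must be felt (rubber-buffered: 0.17 N m more per degree; the turn up to it is light). Only in the last 5 degrees before it are the ears out from under the claws, so that the lens lifts straight off.
- button_top (a point): Centre of the top of the round red release button, 26 mm in diameter, standing 11 to 12 mm above the camera's face when up, 70 mm from the lens axis on the camera's -y side. Pressed straight down about 8 mm; it slides stiffly (about 4 N), meets a hard stop at the bottom and stays down by itself, which pulls the pin clear.
- lens_grip (a point): On the lens axis (z), 40 mm above its foot; 0.1 to 0.17 kg, 60 mm tall. Teal square grip 46 x 46 mm, flats facing this x and y, from 18 to 60 mm above the foot; blue round foot 50 mm wide below. Two orange ears at the foot, 20 mm wide, 5 mm thick, reach 36 mm out along +y and -y. Locked: axes parallel to the camera's, foot 1.5 mm above its face; a spring (5 N) pushes it up, and 4 mm higher once free.
- tray_in (a point): Centre of the inner floor of the square wooden tray, 200 x 200 mm outside, walls 6 mm thick and 25 mm high, fixed to the bench, floor 6 mm above the bench; axes along its sides, z up. Empty at the start.
- cup_mid (a point): Middle of the loose teal plastic tea cup with a handle, 76 mm in diameter, 60 mm tall. Leave alone.
- drum_mid (a point): Middle of the loose red tin drum, 106 mm in diameter, 76 mm tall. Leave alone.
- hammer_mid (a point): Loose wooden toy hammer, about 160 mm long, lying flat; origin near the middle of its length, 10 mm up. Leave alone.
- piggy_mid (a point): Middle of the loose brown ceramic piggy bank, about 110 mm long and 95 mm tall. Leave alone.
Mind the look-alikes: they are no part of the job. There is more than one size of the part that bears lens_grip; the job needs the larger. There is more than one size of the camera; the job needs the smaller.

How it is judged:
On the way, in this order (a step that is already met when the one before it is completed fails the run):
1. the red button is pressed fully down, with the lens still locked on (z of button_top in the frame of camera below 0.0555 m and angle between the x axis of lens_grip and the x axis of camera, either way round below 0.25 rad and z of lens_grip in the frame of camera below 0.098 m), for 0.1 s.
2. the lens is twisted to where it comes free, still on its mount (angle between the x axis of lens_grip and the x axis of camera, either way round above 0.7 rad and horizontal distance between lens_grip and camera below 0.006 m and z of lens_grip in the frame of camera below 0.1 m), for 0.1 s.
3. the lens is lifted clear of the mount (z of lens_grip in the frame of camera above 0.115 m), for 0.05 s.
4. the lens is lowered into the tray in the grip, not dropped: still held with its foot within 15 mm of the tray's floor (z of lens_grip in the frame of tray_in below 0.055 m and x of lens_grip in the frame of tray_in between -0.094 and 0.094 m and y of lens_grip in the frame of tray_in between -0.094 and 0.094 m and contact force between the fingers and lens above 1 N), for 0.05 s.
At the end, for the whole second after the job is handed in: The lens stands upright (within 7 degrees) on its foot on the tray's floor, inside the walls, released and at rest; the button is still down (x of lens_grip in the frame of tray_in between -0.094 and 0.094 m and y of lens_grip in the frame of tray_in between -0.094 and 0.094 m and z of lens_grip in the frame of tray_in below 0.045 m and angle between lens_grip's own z axis and vertical below 0.12 rad and height (world z) of lens_grip above 0.04 m and linear speed of lens below 0.02 m/s and z of button_top in the frame of camera below 0.058 m); the robot touches nothing.
It fails at once if the mount is forced: more than 25 N between the lens and the camera (contact force between lens and camera above 25 N).
It fails at once if the button or camera is pushed with more than 30 N (contact force between the arm and camera above 30 N).
It fails at once if the button or camera is pushed by the fingers with more than 30 N (contact force between the fingers and camera above 30 N).
It fails at once if another toy is moved by more than 20 mm (distance of any of cup_mid, drum_mid, hammer_mid, piggy_mid from where it was at the start of the episode above 0.02 m).
It also fails if it takes over 72 s, if anything falls off the work surface, if the arm or the gripper's body presses on something with over 40 N, if the wrist force passes 120 N, or if a joint passes its speed limit or range.

## Working session

There is one attempt and no reset: what is moved stays moved. The work goes in short steps, Python scripts to look and compute and a tool call to move; the robot and the scene stay as the last step left them, time stands still between calls to the robot, and variables do not carry over. Pictures are saved under pics/ and viewed, and the job is handed in when it is done.

Besides the shell and the picture viewer there is one more tool, called after "Request:" as name(argument=value, ...), one argument or row to a line, values as JSON. carry_out: Moves the arm, as the interface text tells. Its arguments: {"type":"object","properties":{"plan":{"type":"array"},"squeeze":{"type":"number"}},"required":["plan"]}

```bash
ls; mkdir -p pics
python3 - <<'E'
from cell import read_state, imaging, manip
import cv2
print(read_state()); print(manip.hold_point_z)
for n in ["side","top","wrist"]:
    m=imaging.camera_model(n); print(n,m)
    cv2.imwrite(f"pics/{n}0.png",imaging.get_image(n))
E
```

```text
pics
{'clock': 0.0, 'q': array([ 1.21131041e+00,  9.18611433e-02,  1.23193963e+00, -2.98254292e-05,
        1.81978666e+00, -5.67027692e-02]), 'dq': array([-0.00122245,  0.00183318, -0.00100802,  0.00242557,  0.00044595,
       -0.00036734]), 'effort': array([ 2.55920605e-05, -4.58740747e+01, -4.18020773e+01, -1.47656979e-04,
        1.19071902e-02, -1.18407743e-05]), 'tcp_pos': array([0.17881559, 0.5724259 , 0.23011915]), 'ee_rot': array([-1.91911600e-04,  1.50817478e-01,  9.88561123e-01, -9.78857913e-04]), 'force': array([ 0.00871956, -0.97979573,  0.47149413]), 'ft_torque': array([-0.00443463,  0.03535546,  0.02996779]), 'width': 0.08564599723308948}
0.0187
side {'camera_matrix': array([[483.36927173,   0.        , 317.8231704 ],
       [  0.        , 483.36927173, 206.13354125],
       [  0.        ,   0.        ,   1.        ]]), 'rvec': array([ 2.12146985, -0.41901439,  0.19776506]), 'tvec': array([-0.4359108 ,  0.19410828,  1.19687664])}
top {'camera_matrix': array([[376.32203614,   0.        , 320.36571267],
       [  0.        , 376.32203614, 192.98424906],
       [  0.        ,   0.        ,   1.        ]]), 'rvec': array([ 2.15063759, -2.16340165,  0.11765494]), 'tvec': array([-0.01058592,  0.50417597,  1.00375762])}
wrist {'camera_matrix': array([[309.70691629,   0.        , 323.0002186 ],
       [  0.        , 309.70691629, 201.56963685],
       [  0.        ,   0.        ,   1.        ]]), 'rvec': array([-2.32321894, -1.7079438 , -0.26031188]), 'tvec': array([-0.59889592, -0.03941577,  0.37884799])}
```

View pics/top0.png

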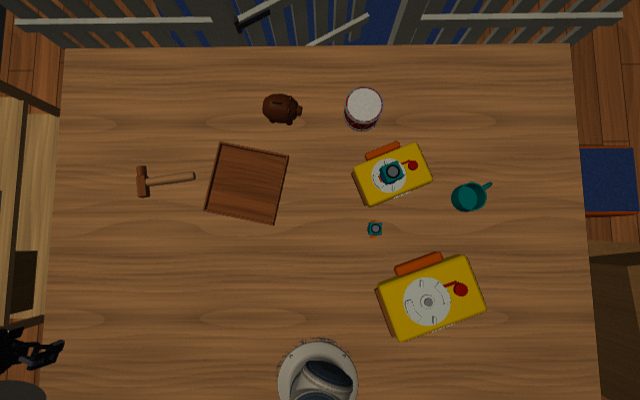

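View pics/side0.png

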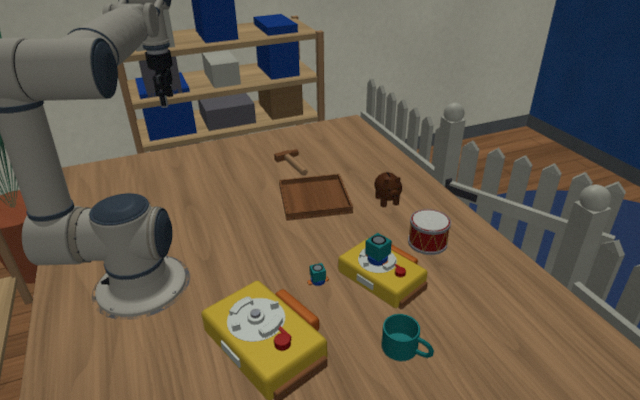

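View pics/wrist0.png

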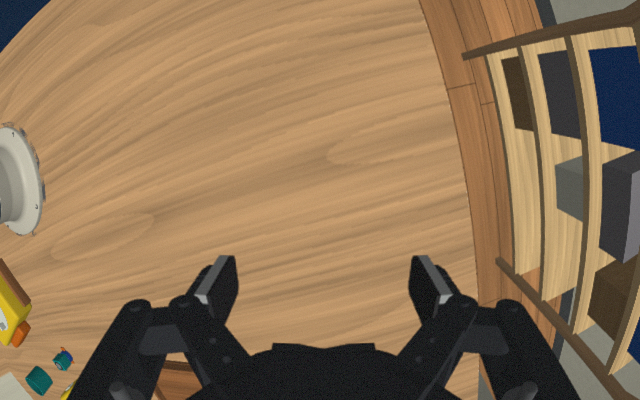

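The top view shows the smaller yellow camera around (391,174), with the lens at (391,172), its button at (412,165) and its hump at (382,150). The tray is at (247,183) and the cup at (469,197). The look-alikes are the loose small lens at (375,229) and the big camera at (430,300).

```bash
cat > h.py <<'E'
import numpy as np, cv2
from cell import read_state, imaging, manip
def cam(n):
    m=imaging.camera_model(n); R=cv2.Rodrigues(np.array(m['rvec'],float))[0]
    return np.array(m['camera_matrix']),R,np.array(m['tvec'],float).ravel()
def ray(n,uv,c=None):
    K,R,t=c or cam(n); u,v=uv
    a=np.array([(u-K[0,2])/K[0,0],(v-K[1,2])/K[1,1]])
    if n=='wrist':
        r=np.hypot(*a); d=np.array([*(a/r*np.sin(r) if r>0 else a),np.cos(r)])
    else: d=np.array([*a,1.])
    return -R.T@t, R.T@d
def onz(n,uv,z,c=None):
    o,d=ray(n,uv,c); return o+d*(z-o[2])/d[2]
def proj(n,P,c=None):
    K,R,t=c or cam(n); p=R@np.asarray(P,float)+t
    if n=='wrist':
        th=np.arctan2(np.hypot(p[0],p[1]),p[2]); f=th/np.hypot(p[0],p[1])*p[:2]
    else: f=p[:2]/p[2]
    return f*K[0,0]+K[:2,2]
E
python3 - <<'E'
from h import *
for nm,uv,z in [("lens",(391,172),.11),("button",(412,165),.061),("tray",(247,183),.006),("hump",(382,150),.05),("c1",(352,175),.05),("c2",(421,144),.05),("c3",(433,178),.05),("c4",(365,206),.05),("cup",(468,197),.03),("drum",(363,108),.076)]:
    print(nm,onz("top",uv,z).round(3))
im=cv2.imread("pics/top0.png")
cv2.imwrite("pics/topz.png",cv2.resize(im[130:240,200:500],None,fx=2.66,fy=2.66,interpolation=cv2.INTER_CUBIC))
c=im[135:215,340:445]; cv2.imwrite("pics/topc.png",cv2.resize(c,None,fx=7,fy=7,interpolation=cv2.INTER_CUBIC))
E
```

```text
lens [ 0.547 -0.194  0.11 ]
button [ 0.574 -0.26   0.061]
tray [0.537 0.194 0.006]
hump [ 0.619 -0.182  0.05 ]
c1 [ 0.55 -0.1   0.05]
c2 [ 0.634 -0.289  0.05 ]
c3 [ 0.54  -0.318  0.05 ]
c4 [ 0.466 -0.133  0.05 ]
cup [ 0.49  -0.417  0.03 ]
drum [ 0.728 -0.13   0.076]
```

View pics/topc.png

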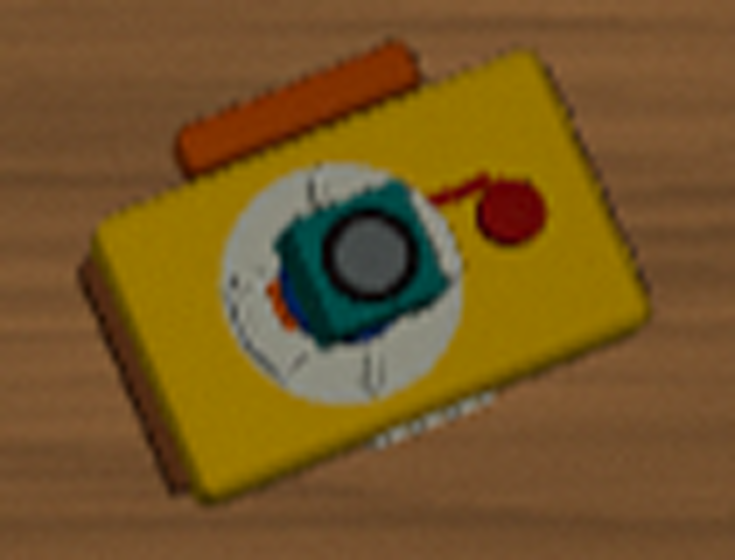

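View pics/topz.png

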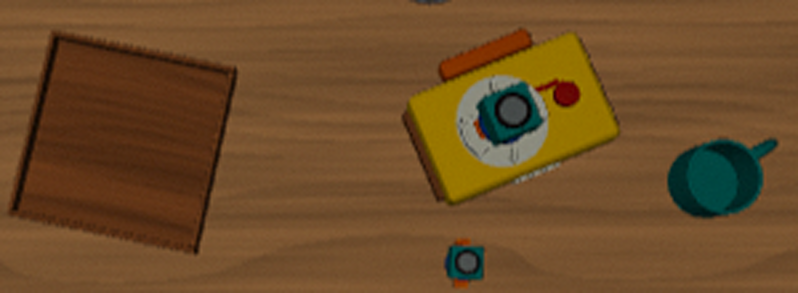

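Run:
```python
from h import *
from scipy.spatial.transform import Rotation as Ro
s=read_state(); q=s['ee_rot']; T=Ro.from_quat(q[[1,2,3,0]]).as_matrix()
K,R,t=cam('wrist'); c=-R.T@t
print(c, T.T@(c-s['tcp_pos']), T.T@R.T[:,2], T)
```

```text
[0.10635039 0.59494369 0.37228926] [ 0.0758764  -0.00043239 -0.14188335] [-3.00326533e-01 -1.44845653e-04  9.53836439e-01] [[-9.54502003e-01  2.98203985e-01 -5.56855507e-04]
 [ 2.98204482e-01  9.54501003e-01 -1.38627684e-03]
 [ 1.18125863e-04 -1.48926082e-03 -9.99998884e-01]]
```

Request:
carry_out(
  plan=[
    {"linear": [0.02, -0.04, 0.02], "spin": -5, "hand": 100},
    {"linear": [0.05, -0.09, 0.03], "spin": -10, "hand": 100},
    {"linear": [0.37, -0.77, 0.03], "spin": -50, "hand": 100},
    {"linear": [0.37, -0.77, 0.03], "spin": -50, "hand": 100},
    {"linear": [0.37, -0.77, 0.03], "spin": -50, "hand": 100},
    {"linear": [0.37, -0.77, 0.03], "spin": -50, "hand": 100},
    {"linear": [0.37, -0.77, 0.03], "spin": -50, "hand": 100},
    {"linear": [0.37, -0.77, 0.03], "spin": -50, "hand": 100},
    {"linear": [0.37, -0.77, 0.03], "spin": -50, "hand": 100},
    {"linear": [0.37, -0.77, 0.03], "spin": -50, "hand": 100},
    {"linear": [0.37, -0.77, 0.03], "spin": -50, "hand": 100},
    {"linear": [0.37, -0.77, 0.03], "spin": -50, "hand": 100},
    {"linear": [0.37, -0.77, 0.03], "spin": -50, "hand": 100},
    {"linear": [0.37, -0.77, 0.03], "spin": -50, "hand": 100},
    {"linear": [0.37, -0.77, 0.03], "spin": -50, "hand": 100},
    {"linear": [0.37, -0.77, 0.03], "spin": -50, "hand": 0},
    {"linear": [0.37, -0.77, 0.03], "spin": -50, "hand": 0},
    {"linear": [0.37, -0.77, 0.03], "spin": -50, "hand": 0},
    {"linear": [0.37, -0.77, 0.03], "spin": -50, "hand": 0},
  ],
)

```text
clock: 2.52
tcp_pos: [0.5488, -0.1965, 0.262]
ee_rot: [0.001, 0.554, 0.833, 0.0]
force: [0.3, -0.6, -0.3]
width: 0.0123
```

Run:
```python
from h import *
s=read_state(); print(s['clock'],s['tcp_pos'],s['ee_rot'],s['q'],s['force'],s['width'])
im=imaging.get_image('wrist'); cv2.imwrite('pics/w1.png',im)
```

```text
2.525 [ 0.54884122 -0.19645969  0.26201775] [6.01315153e-04 5.54003141e-01 8.32514352e-01 1.10131679e-04] [-4.02097785e-01  5.22692651e-02  1.21683628e+00 -5.02227372e-06
  1.87126448e+00 -7.98565190e-01] [ 0.31224846 -0.62550728 -0.30704977] 0.01233476233605165
```

View pics/w1.png

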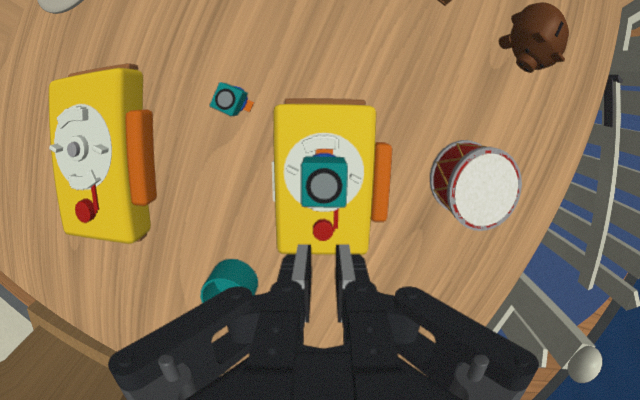

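Run:
```python
from h import *
im=cv2.imread('pics/w1.png'); c=im[90:270,250:410]
cv2.imwrite('pics/w1z.png',cv2.resize(c,None,fx=3.3,fy=3.3,interpolation=cv2.INTER_CUBIC))
cc=cam('wrist')
# red blob
hsv=cv2.cvtColor(im,cv2.COLOR_BGR2HSV)
m=((hsv[...,0]<5)|(hsv[...,0]>174))&(hsv[...,1]>180)&(hsv[...,2]>60); m[:, :300]=0;m[:,350:]=0
m=m.astype(np.uint8)
print(cv2.connectedComponentsWithStats(m)[2:])
y,x=np.nonzero(m); print(x.min(),x.max(),y.min(),y.max())
P=lambda uv,z:print(uv,onz('wrist',uv,z,cc).round(4))
P((323,230.5),.0615)
P((323.5,185.5),.1115)
for uv in [(275,106),(376,105),(276,253),(371,252)]:P(uv,.05)
```

```text
(array([[     0,      0,    640,    400, 255660],
       [   314,    210,     24,     30,    340]], dtype=int32), array([[319.49353047, 199.46161699],
       [324.36470588, 228.36176471]]))
314 337 210 239
(323, 230.5) [ 0.5757 -0.2595  0.0615]
(323.5, 185.5) [ 0.5497 -0.1961  0.1115]
(275, 106) [ 0.4691 -0.1455  0.05  ]
(376, 105) [ 0.5742 -0.1002  0.05  ]
(276, 253) [ 0.534  -0.3166  0.05  ]
(371, 252) [ 0.6462 -0.2682  0.05  ]
```

View pics/w1z.png

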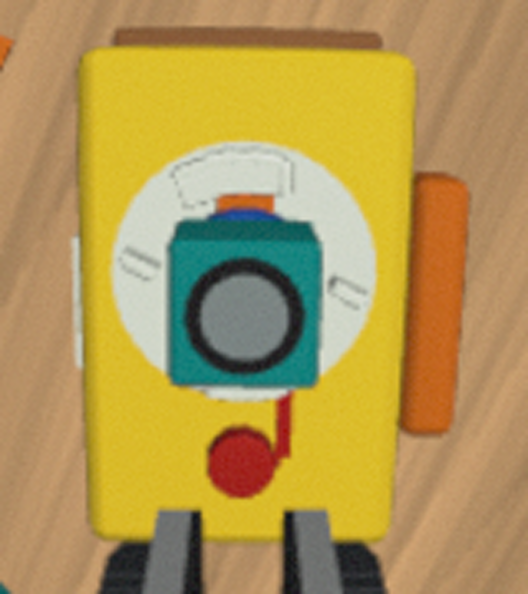

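Run:
```python
from h import *
from scipy.optimize import least_squares
cc=cam('wrist'); g=lambda p,z:onz('wrist',(p[0]/3.3+250,p[1]/3.3+90),z,cc)[:2]
ed=[((81,90),'x',-.06),((90,500),'x',-.06),((413,110),'x',.06),((388,510),'x',.06),((250,48),'y',.08),((150,48),'y',.08),((350,50),'y',.08),((120,540),'y',-.11),((240,541),'y',-.11),((370,541),'y',-.11)]
def loc(p,w):
    c,s=np.cos(p[2]),np.sin(p[2]); d=w-p[:2]; return np.array([c*d[0]+s*d[1],-s*d[0]+c*d[1]])
def res(p,out=False):
    r=[]
    for a,k,v in ed: r.append(loc(p,g(a,.048))['xy'.index(k)]-v)
    r+=list(loc(p,g((245,315),.1115)))+list(loc(p,g((241,461),.0615))-[0,-.07])
    return np.array(r)
f=least_squares(res,[.55,-.195,.4]); p=f.x
print(p,np.degrees(p[2]),(f.fun*1e3).round(1))
print('lens',g((245,315),.1115),'button',g((241,461),.0615))
sq=[(168,238),(322,236),(318,385),(170,387)]
S=np.array([g(a,.1115) for a in sq]);print(S,S.mean(0))
for i in range(4):
    d=S[(i+1)%4]-S[i]; print(np.degrees(np.arctan2(d[1],d[0])),np.hypot(*d))
# top camera crosscheck
c,s=np.cos(p[2]),np.sin(p[2])
for l in [(0,0,.1115),(0,-.07,.0615)]:
    w=[p[0]+c*l[0]-s*l[1],p[1]+s*l[0]+c*l[1],l[2]]; print(w,proj('top',w),proj('side',w))
```

```text
[ 0.54993412 -0.19504567  0.37969295] 21.754803789672824 [ 2.5  2.2 -2.1 -2.6 -2.3 -2.6 -2.1  1.5  2.1  2.5  0.1 -0.8  0.   1.7]
lens [ 0.55031533 -0.19574633] button [ 0.57529023 -0.25849304]
[[ 0.52075341 -0.18300794]
 [ 0.56175203 -0.16522006]
 [ 0.57908228 -0.20734203]
 [ 0.53808472 -0.22515701]] [ 0.54991811 -0.19518176]
23.45435505203175 0.04469111783519041
-67.6362558248386 0.0455477535886649
-156.5132418601548 0.044700930836518105
112.35202318944481 0.04557321679187149
[np.float64(0.5499341249595625), np.float64(-0.1950456698134455), 0.1115] [391.43295383 170.83385242] [378.82103538 239.45012334]
[np.float64(0.5758785966181259), np.float64(-0.2600601635079903), 0.0615] [412.13454611 164.39043263] [400.62803255 269.32101831]
```

Request:
carry_out(
  plan=[
    {"linear": [0.026, -0.063, 0], "spin": 0, "hand": 0},
    {"linear": [0.026, -0.063, 0], "spin": 0, "hand": 0},
    {"linear": [0.026, -0.063, -0.05], "spin": 0, "hand": 0},
    {"linear": [0.026, -0.063, -0.1], "spin": 0, "hand": 0},
    {"linear": [0.026, -0.063, -0.14], "spin": 0, "hand": 0},
    {"linear": [0.026, -0.063, -0.17], "spin": 0, "hand": 0},
    {"linear": [0.026, -0.063, -0.18], "spin": 0, "hand": 0},
    {"linear": [0.026, -0.063, -0.18], "spin": 0, "hand": 0},
    {"linear": [0.026, -0.063, -0.18], "spin": 0, "hand": 0},
  ],
)

```text
clock: 3.7
tcp_pos: [0.5759, -0.2606, 0.0836]
ee_rot: [0.002, 0.554, 0.832, 0.0]
force: [0.0, -0.3, -0.3]
width: -0.0001
```

Run:
```python
from h import *
s=read_state(); print(s['clock'],s['tcp_pos'],s['force'],s['width'])
im=imaging.get_image('wrist'); cv2.imwrite('pics/w2.png',im)
c=im[150:350,230:420]
cv2.imwrite('pics/w2z.png',cv2.resize(c,None,fx=3,fy=3,interpolation=cv2.INTER_CUBIC))
```

```text
3.7 [ 0.57585198 -0.26061249  0.08363548] [ 0.02232677 -0.26675474 -0.28436624] -0.00014365204253912213
```

View pics/w2z.png

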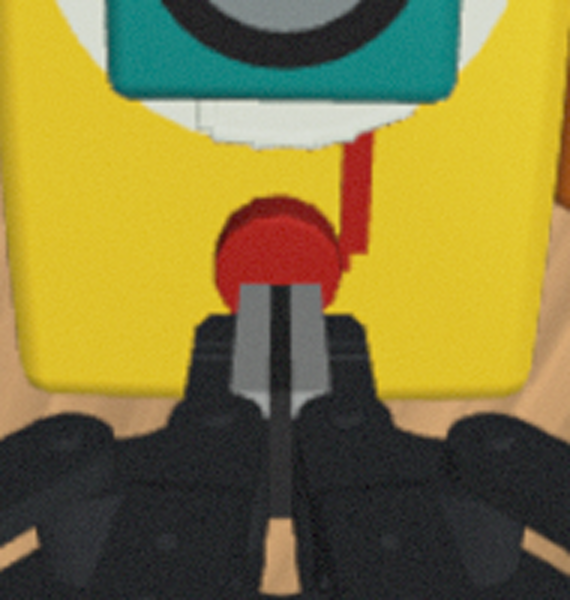

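Request:
carry_out(
  plan=[
    {"linear": [0, 0, -0.01], "spin": 0, "hand": 0},
    {"linear": [0, 0, -0.018], "spin": 0, "hand": 0},
    {"linear": [0, 0, -0.02], "spin": 0, "hand": 0},
    {"linear": [0, 0, -0.021], "spin": 0, "hand": 0},
    {"linear": [0, 0, -0.022], "spin": 0, "hand": 0},
    {"linear": [0, 0, -0.023], "spin": 0, "hand": 0},
    {"linear": [0, 0, -0.024], "spin": 0, "hand": 0},
    {"linear": [0, 0, -0.025], "spin": 0, "hand": 0},
  ],
)

```text
clock: 4.75
tcp_pos: [0.5748, -0.2602, 0.0562]
ee_rot: [-0.0, 0.554, 0.832, -0.0]
force: [-3.3, 2.3, 4.8]
width: 0.0003
```

Request:
carry_out(
  plan=[
    {"linear": [0, 0, -0.0005], "spin": 0, "hand": 0},
    {"linear": [0, 0, -0.001], "spin": 0, "hand": 0},
    {"linear": [0, 0, -0.001], "spin": 0, "hand": 0},
  ],
)

```text
clock: 5.12
tcp_pos: [0.5751, -0.2604, 0.0552]
ee_rot: [0.0, 0.554, 0.832, 0.0]
force: [-2.1, 0.5, 2.2]
width: 0.0
```

Request:
carry_out(
  plan=[
    {"linear": [0, 0, -0.0005], "spin": 0, "hand": 0},
    {"linear": [0, 0, -0.001], "spin": 0, "hand": 0},
    {"linear": [0, 0, -0.001], "spin": 0, "hand": 0},
  ],
)

```text
clock: 5.5
tcp_pos: [0.575, -0.2603, 0.0543]
ee_rot: [0.0, 0.554, 0.832, 0.0]
force: [-2.3, 1.3, 3.3]
width: 0.0
```

Request:
carry_out(
  plan=[
    {"linear": [0, 0, -0.0004], "spin": 0, "hand": 0},
    {"linear": [0, 0, -0.0008], "spin": 0, "hand": 0},
    {"linear": [0, 0, -0.0008], "spin": 0, "hand": 0},
  ],
)

```text
clock: 5.88
tcp_pos: [0.575, -0.2604, 0.0541]
ee_rot: [0.0, 0.554, 0.832, 0.0]
force: [-2.1, 1.8, 5.8]
width: -0.0001
```

Request:
carry_out(
  plan=[
    {"linear": [0, 0, -0.0005], "spin": 0, "hand": 0},
    {"linear": [0, 0, -0.0005], "spin": 0, "hand": 0},
  ],
)

```text
clock: 6.12
tcp_pos: [0.5751, -0.2604, 0.054]
ee_rot: [0.0, 0.554, 0.832, 0.0]
force: [-3.6, 1.8, 7.0]
width: -0.0001
```

Request:
carry_out(
  plan=[
    {"linear": [0, 0, -0.0007], "spin": 0, "hand": 0},
    {"linear": [0, 0, -0.0014], "spin": 0, "hand": 0},
    {"linear": [0, 0, -0.0014], "spin": 0, "hand": 0},
  ],
)

```text
clock: 6.5
tcp_pos: [0.5751, -0.2604, 0.054]
ee_rot: [0.001, 0.554, 0.832, 0.0]
force: [-6.3, 3.2, 13.6]
width: 0.0
```

Request:
carry_out(
  plan=[
    {"linear": [0, 0, 0.005], "spin": 0, "hand": 0},
    {"linear": [0, 0, 0.03], "spin": 0, "hand": 0},
    {"linear": [0, 0, 0.08], "spin": 0, "hand": 0},
    {"linear": [0, 0, 0.12], "spin": 0, "hand": 50},
    {"linear": [-0.0255, 0.065, 0.14], "spin": 0, "hand": 100},
    {"linear": [-0.0255, 0.065, 0.14], "spin": 0, "hand": 100},
    {"linear": [-0.0255, 0.065, 0.12], "spin": 0, "hand": 100},
    {"linear": [-0.0255, 0.065, 0.1], "spin": 0, "hand": 100},
    {"linear": [-0.0255, 0.065, 0.09], "spin": 0, "hand": 100},
    {"linear": [-0.0255, 0.065, 0.09], "spin": 0, "hand": 100},
    {"linear": [-0.0255, 0.065, 0.09], "spin": 0, "hand": 100},
  ],
)

```text
clock: 7.88
tcp_pos: [0.5496, -0.1957, 0.1418]
ee_rot: [0.0, 0.555, 0.832, 0.0]
force: [0.0, 1.0, -0.8]
width: 0.0854
```

Run:
```python
from h import *
s=read_state(); print(s['clock'],s['tcp_pos'],s['force'],s['width'],s['ee_rot'])
im=imaging.get_image('wrist'); cv2.imwrite('pics/w3.png',im)
c=im[50:350,180:470]
cv2.imwrite('pics/w3z.png',cv2.resize(c,None,fx=2,fy=2,interpolation=cv2.INTER_CUBIC))
```

```text
7.875 [ 0.54961811 -0.19568195  0.14181129] [ 0.0296406   1.04164383 -0.82422171] 0.08542140941560844 [1.95460458e-04 5.54650784e-01 8.32083210e-01 2.49109462e-05]
```

View pics/w3z.png

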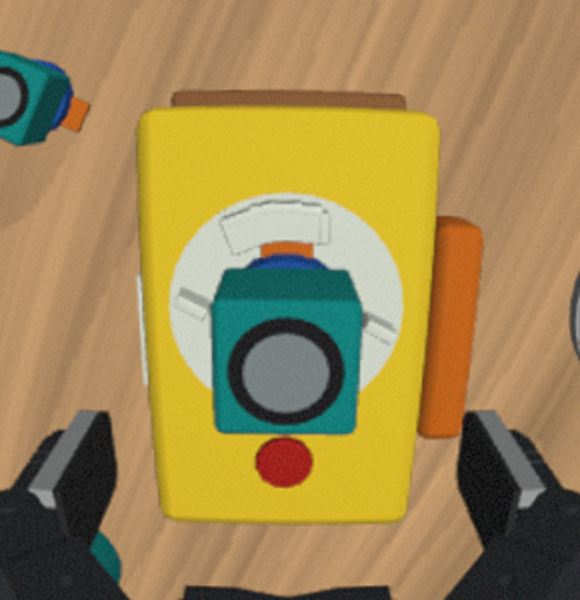

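Run:
```python
from h import *
im=cv2.imread('pics/w3.png'); cc=cam('wrist'); s=read_state()
print('axis',proj('wrist',[*s['tcp_pos'][:2],.1115],cc))
g=cv2.cvtColor(im,cv2.COLOR_BGR2HSV)
# teal top square + grey disc, grey disc: low sat
m=((g[...,1]<60)&(g[...,2]>90)&(g[...,2]<170)).astype(np.uint8); m[:210]=0;m[265:]=0;m[:,:295]=0;m[:,352:]=0
n,l,st,ce=cv2.connectedComponentsWithStats(m); i=1+st[1:,4].argmax(); print(st[i],ce[i],'grey disc ->',onz('wrist',ce[i],.1115,cc))
m=((g[...,0]<5)|(g[...,0]>174))&(g[...,1]>180)&(g[...,2]>60); m=m.astype(np.uint8); m[:,:300]=0;m[:,345:]=0
n,l,st,ce=cv2.connectedComponentsWithStats(m); i=1+st[1:,4].argmax(); print(st[i],ce[i],onz('wrist',ce[i],.054,cc))
for a in [(220,303),(357,303),(216,433),(356,433)]:
    print(onz('wrist',(a[0]/2+180,a[1]/2+50),.1115,cc))
t=imaging.get_image('top'); cv2.imwrite('pics/t3.png',t)
```

```text
axis [322.28683868 235.33175272]
[ 301  217   44   39 1316] [322.46656535 236.09346505] grey disc -> [ 0.55007931 -0.19609565  0.1115    ]
[309 269  27  24 492] [321.5304878  280.63414634] [ 0.57542336 -0.25932928  0.054     ]
[ 0.52401996 -0.18303458  0.1115    ]
[ 0.56113438 -0.16758609  0.1115    ]
[ 0.53799074 -0.22438848  0.1115    ]
[ 0.57928602 -0.20720752  0.1115    ]
```

Request:
carry_out(
  plan=[
    {"linear": [0.0004, -0.0003, -0.03], "spin": 0, "hand": 100},
    {"linear": [0.0004, -0.0003, -0.055], "spin": 0, "hand": 100},
    {"linear": [0.0004, -0.0003, -0.068], "spin": 0, "hand": 100},
    {"linear": [0.0004, -0.0003, -0.071], "spin": 0, "hand": 100},
    {"linear": [0.0004, -0.0003, -0.071], "spin": 0, "hand": 85},
    {"linear": [0.0004, -0.0003, -0.071], "spin": 0, "hand": 65},
    {"linear": [0.0004, -0.0003, -0.071], "spin": 0, "hand": 65},
  ],
  squeeze=20,
)

```text
clock: 8.85
tcp_pos: [0.5502, -0.1958, 0.0715]
ee_rot: [0.001, 0.554, 0.832, 0.0]
force: [-0.4, -0.6, 0.4]
width: 0.0556
```

Run:
```python
from h import *
s=read_state(); print(s['clock'],s['tcp_pos'],s['force'],s['width'],s['ee_rot'])
im=imaging.get_image('wrist'); cv2.imwrite('pics/w4.png',im)
c=im[150:400,180:470]
cv2.imwrite('pics/w4z.png',cv2.resize(c,None,fx=2,fy=2,interpolation=cv2.INTER_CUBIC))
```

```text
8.85 [ 0.55024586 -0.19577087  0.07152443] [-0.44254802 -0.57142008  0.39798591] 0.05558754553609519 [7.35906899e-04 5.54467685e-01 8.32204918e-01 1.34088677e-04]
```

View pics/w4z.png

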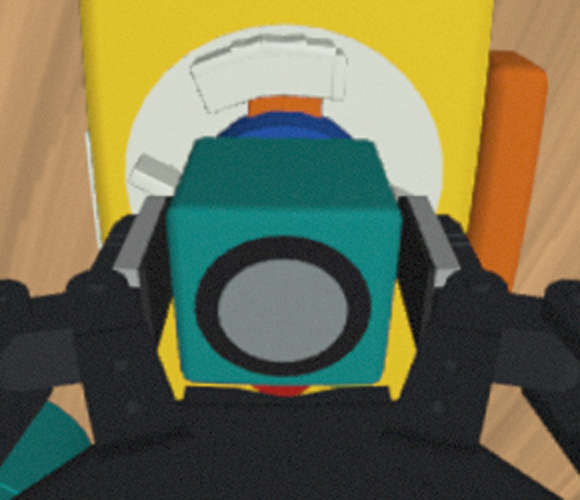

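Request:
carry_out(
  plan=[
    {"linear": [0, 0, 0], "spin": 0, "hand": 56},
    {"linear": [0, 0, 0], "spin": 0, "hand": 52},
    {"linear": [0, 0, 0], "spin": 0, "hand": 40},
    {"linear": [0, 0, 0], "spin": 0, "hand": 30},
  ],
  squeeze=20,
)

```text
clock: 9.4
tcp_pos: [0.5499, -0.1957, 0.0709]
ee_rot: [0.0, 0.554, 0.832, 0.0]
force: [-1.1, 0.1, 3.0]
width: 0.0459
```

Run:
```python
from h import *
s=read_state(); print(s['clock'],s['tcp_pos'],s['force'],s['ft_torque'],s['width'],s['ee_rot'],s['q'])
```

```text
9.4 [ 0.54988992 -0.19565928  0.07090871] [-1.08711562  0.08190337  2.97972699] [-0.01669138  0.20947507 -0.06188971] 0.045857082029472064 [1.84226939e-04 5.54484019e-01 8.32194351e-01 1.17302805e-05] [-4.00105275e-01  7.50557458e-02  1.53210738e+00 -4.57128727e-05
  1.53406317e+00 -7.95414282e-01]
```

Request:
carry_out(
  plan=[
    {"linear": [0, 0, 0], "spin": 2, "hand": 30},
    {"linear": [0, 0, 0], "spin": 5, "hand": 30},
    {"linear": [0, 0, 0], "spin": 8, "hand": 30},
    {"linear": [0, 0, 0], "spin": 11, "hand": 30},
    {"linear": [0, 0, 0], "spin": 14, "hand": 30},
    {"linear": [0, 0, 0], "spin": 14, "hand": 30},
  ],
  squeeze=25,
)

```text
clock: 10.15
tcp_pos: [0.5501, -0.1957, 0.0709]
ee_rot: [0.0, 0.449, 0.894, 0.0]
force: [-0.2, 0.5, 3.7]
width: 0.0459
```

```bash
cat > st.py <<'E'
from h import *
s=read_state(); q=s['ee_rot']; print(s['clock'],s['tcp_pos'].round(4),s['force'].round(2),s['ft_torque'].round(3),s['width'].__round__(4),'psi',np.degrees(2*np.arctan2(q[2],q[1]))-90)
E
python3 st.py
```

```text
10.15 [ 0.5501 -0.1957  0.0709] [-0.21  0.48  3.72] [-0.047  0.079  0.016] 0.0459 psi 36.68484347714366
```

Request:
carry_out(
  plan=[
    {"linear": [0, 0, 0], "spin": 4, "hand": 30},
    {"linear": [0, 0, 0], "spin": 8, "hand": 30},
    {"linear": [0, 0, 0], "spin": 12, "hand": 30},
    {"linear": [0, 0, 0], "spin": 16, "hand": 30},
    {"linear": [0, 0, 0], "spin": 20, "hand": 30},
    {"linear": [0, 0, 0], "spin": 24, "hand": 30},
    {"linear": [0, 0, 0], "spin": 28, "hand": 30},
    {"linear": [0, 0, 0], "spin": 28, "hand": 30},
  ],
)

```text
clock: 11.15
tcp_pos: [0.5501, -0.1956, 0.0709]
ee_rot: [0.0, 0.22, 0.976, -0.0]
force: [-0.5, -1.0, 3.8]
width: 0.0456
```

```bash
python3 st.py
python3 - <<'E'
from h import *
im=imaging.get_image('wrist'); cv2.imwrite('pics/w5.png',im)
c=im[100:400,160:490]
cv2.imwrite('pics/w5z.png',cv2.resize(c,None,fx=2,fy=2,interpolation=cv2.INTER_CUBIC))
E
```

```text
11.15 [ 0.5501 -0.1956  0.0709] [-0.53 -0.97  3.8 ] [ 0.038 -0.001  0.093] 0.0456 psi 64.59836718619445
```

View pics/w5z.png

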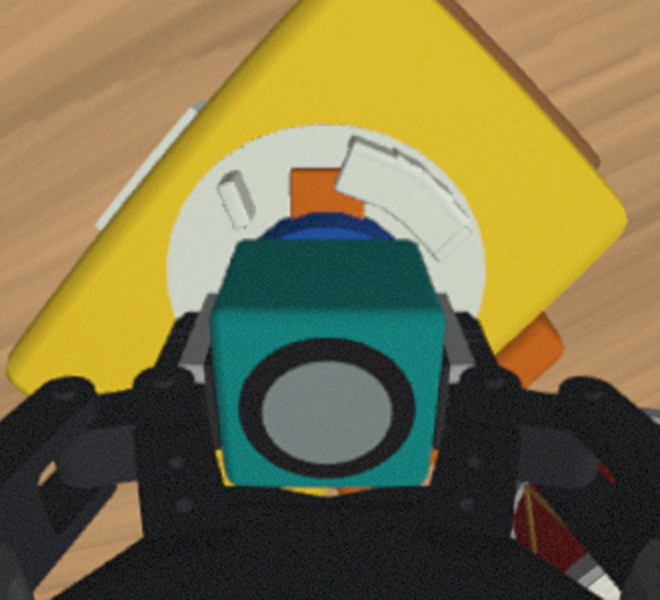

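Request:
carry_out(
  plan=[
    {"linear": [0, 0, 0], "spin": 3, "hand": 30},
    {"linear": [0, 0, 0], "spin": 6, "hand": 30},
    {"linear": [0, 0, 0], "spin": 8, "hand": 30},
    {"linear": [0, 0, 0], "spin": 8, "hand": 30},
  ],
)

```text
clock: 11.7
tcp_pos: [0.55, -0.1956, 0.0707]
ee_rot: [0.0, 0.151, 0.988, -0.0]
force: [0.9, -0.4, 3.2]
width: 0.0462
```

```bash
python3 st.py
```

```text
11.7 [ 0.55   -0.1956  0.0707] [ 0.88 -0.4   3.22] [ 0.034 -0.145  0.002] 0.0462 psi 72.604227028196
```

Request:
carry_out(
  plan=[
    {"linear": [0, 0, 0], "spin": 2, "hand": 30},
    {"linear": [0, 0, 0], "spin": 4, "hand": 30},
    {"linear": [0, 0, 0], "spin": 4, "hand": 30},
  ],
)

```text
clock: 12.08
tcp_pos: [0.5499, -0.1956, 0.0706]
ee_rot: [0.0, 0.116, 0.993, -0.0]
force: [-0.1, 0.5, 4.4]
width: 0.0458
```

```bash
python3 st.py
python3 - <<'E'
from h import *
im=imaging.get_image('wrist'); cv2.imwrite('pics/w6.png',im)
c=im[100:400,160:490]
cv2.imwrite('pics/w6z.png',cv2.resize(c,None,fx=2,fy=2,interpolation=cv2.INTER_CUBIC))
E
```

```text
12.075 [ 0.5499 -0.1956  0.0706] [-0.11  0.48  4.38] [-0.048 -0.11   0.044] 0.0458 psi 76.67560760713769
```

View pics/w6z.png

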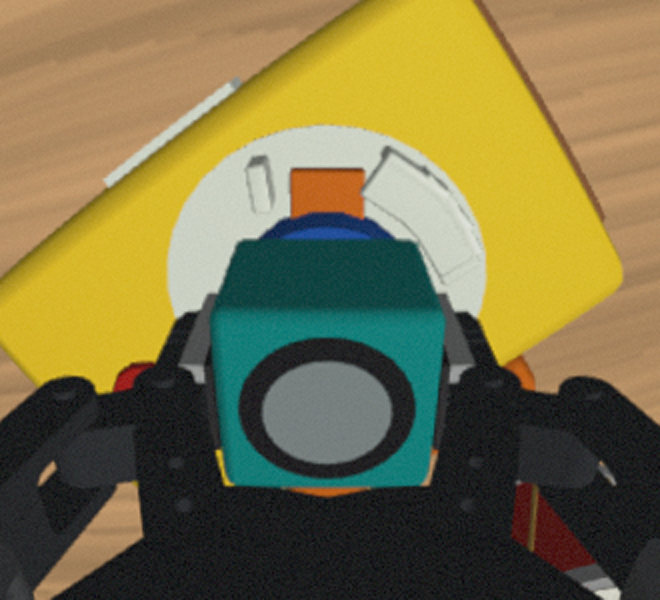

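Request:
carry_out(
  plan=[
    {"linear": [0, 0, 0], "spin": 2, "hand": 30},
    {"linear": [0, 0, 0], "spin": 4, "hand": 30},
    {"linear": [0, 0, 0], "spin": 5, "hand": 30},
    {"linear": [0, 0, 0], "spin": 5, "hand": 30},
  ],
)

```text
clock: 12.62
tcp_pos: [0.5498, -0.1956, 0.0705]
ee_rot: [-0.0, 0.073, 0.997, -0.0]
force: [0.5, -0.2, 3.9]
width: 0.0455
```

```bash
python3 st.py
```

```text
12.625 [ 0.5498 -0.1956  0.0705] [ 0.51 -0.2   3.85] [ 0.007 -0.023 -0.027] 0.0455 psi 81.66162531832373
```

Request:
carry_out(
  plan=[
    {"linear": [0, 0, 0], "spin": 1, "hand": 30},
    {"linear": [0, 0, 0], "spin": 2, "hand": 30},
    {"linear": [0, 0, 0], "spin": 2, "hand": 30},
  ],
)

```text
clock: 13.0
tcp_pos: [0.5498, -0.1956, 0.0705]
ee_rot: [-0.0, 0.055, 0.998, -0.0]
force: [0.5, -0.8, 3.8]
width: 0.0459
```

```bash
python3 st.py
```

```text
13.0 [ 0.5498 -0.1956  0.0705] [ 0.5  -0.81  3.81] [ 0.028 -0.026  0.02 ] 0.0459 psi 83.66525575691452
```

Turned 61° so far, still light.

Request:
carry_out(
  plan=[
    {"linear": [0, 0, 0], "spin": 1, "hand": 30},
    {"linear": [0, 0, 0], "spin": 2, "hand": 30},
    {"linear": [0, 0, 0], "spin": 2, "hand": 30},
  ],
)

```text
clock: 13.38
tcp_pos: [0.5498, -0.1956, 0.0706]
ee_rot: [-0.0, 0.038, 0.999, 0.0]
force: [-0.5, -0.2, 4.4]
width: 0.0459
```

```bash
python3 st.py
```

```text
13.375 [ 0.5498 -0.1956  0.0706] [-0.52 -0.22  4.35] [ 0.077  0.07  -0.081] 0.0459 psi 85.66069704704665
```

Request:
carry_out(
  plan=[
    {"linear": [0, 0, 0], "spin": 1, "hand": 30},
    {"linear": [0, 0, 0], "spin": 1, "hand": 30},
  ],
)

```text
clock: 13.62
tcp_pos: [0.5498, -0.1955, 0.0705]
ee_rot: [-0.0, 0.029, 1.0, 0.0]
force: [-0.9, 0.9, 4.9]
width: 0.0458
```

```bash
python3 st.py;  python3 - <<'E'
from h import *
im=imaging.get_image('wrist'); cv2.imwrite('pics/w7.png',im)
c=im[100:400,160:490]
cv2.imwrite('pics/w7z.png',cv2.resize(c,None,fx=2,fy=2,interpolation=cv2.INTER_CUBIC))
E
```

```text
13.625 [ 0.5498 -0.1955  0.0705] [-0.88  0.89  4.9 ] [ 0.122  0.082 -0.248] 0.0458 psi 86.65602008884173
```

View pics/w7z.png

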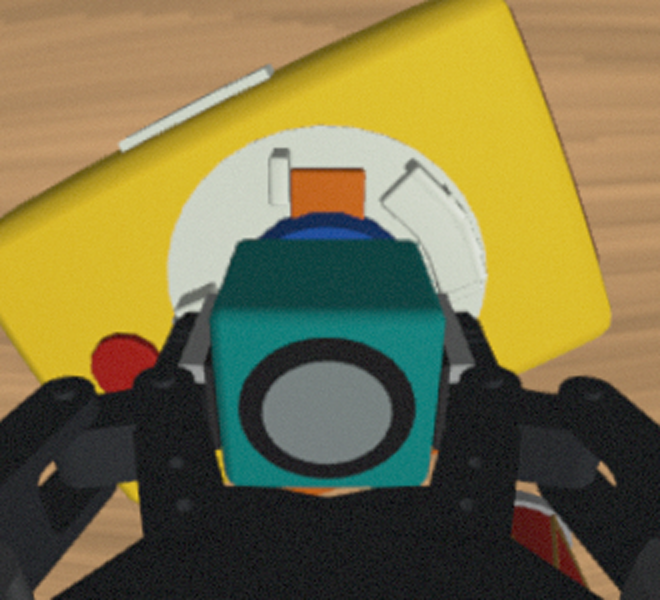

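The stop is felt: the moment rose by 0.17 N m over the last degree, 64° on from locked. I'll ease back a little and lift slowly.

Request:
carry_out(
  plan=[
    {"linear": [0, 0, 0], "spin": -1, "hand": 30},
    {"linear": [0, 0, 0], "spin": -1.5, "hand": 30},
    {"linear": [0, 0, 0.001], "spin": -1.5, "hand": 30},
    {"linear": [0, 0, 0.002], "spin": -1.5, "hand": 30},
    {"linear": [0, 0, 0.003], "spin": -1.5, "hand": 30},
  ],
)

```text
clock: 14.3
tcp_pos: [0.5498, -0.1956, 0.0735]
ee_rot: [-0.0, 0.042, 0.999, 0.0]
force: [0.3, 0.8, 2.2]
width: 0.0458
```

```bash
python3 st.py
```

```text
14.3 [ 0.5498 -0.1956  0.0735] [0.27 0.76 2.23] [ 0.032  0.017 -0.018] 0.0458 psi 85.15785485955553
```

Request:
carry_out(
  plan=[
    {"linear": [0, 0, 0.001], "spin": 0, "hand": 30},
    {"linear": [0, 0, 0.002], "spin": 0, "hand": 30},
    {"linear": [0, 0, 0.003], "spin": 0, "hand": 30},
    {"linear": [0, 0, 0.003], "spin": 0, "hand": 30},
  ],
)

```text
clock: 14.8
tcp_pos: [0.5495, -0.1955, 0.076]
ee_rot: [-0.0, 0.042, 0.999, 0.0]
force: [-0.7, -0.3, -1.6]
width: 0.0457
```

```bash
python3 st.py
```

```text
14.8 [ 0.5495 -0.1955  0.076 ] [-0.65 -0.31 -1.62] [-0.008  0.026 -0.022] 0.0457 psi 85.149588395156
```

Request:
carry_out(
  plan=[
    {"linear": [0, 0, 0.003], "spin": 0, "hand": 30},
    {"linear": [0, 0, 0.008], "spin": 0, "hand": 30},
    {"linear": [0, 0, 0.015], "spin": 0, "hand": 30},
    {"linear": [0, 0, 0.03], "spin": 0, "hand": 30},
    {"linear": [0, 0, 0.05], "spin": 0, "hand": 30},
    {"linear": [0, 0, 0.06], "spin": 0, "hand": 30},
    {"linear": [0, 0, 0.06], "spin": 0, "hand": 30},
  ],
)

```text
clock: 15.68
tcp_pos: [0.5505, -0.1959, 0.1384]
ee_rot: [0.001, 0.042, 0.999, -0.001]
force: [-1.1, 0.2, -1.3]
width: 0.0456
```

```bash
python3 st.py
python3 - <<'E'
from h import *
im=imaging.get_image('wrist'); cv2.imwrite('pics/w8.png',im)
q=[onz('top',p,.025) for p in [(219,142),(289,155),(274,225),(204,211)]]; print(np.array(q).round(3),np.mean(q,0))
E
```

```text
15.675 [ 0.5505 -0.1959  0.1384] [-1.11  0.16 -1.26] [ 0.024 -0.002 -0.019] 0.0456 psi 85.15177999958942
[[0.651 0.27  0.025]
 [0.612 0.074 0.025]
 [0.417 0.114 0.025]
 [0.457 0.307 0.025]] [0.53422158 0.19110115 0.025     ]
```

View pics/w8.png

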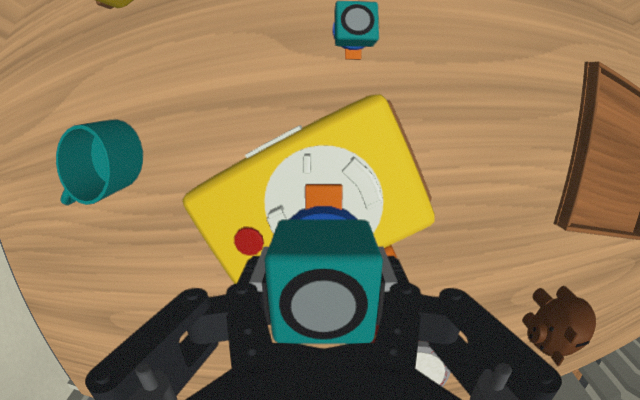

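Request:
carry_out(
  plan=[
    {"linear": [-0.001, 0.02, 0.01], "spin": 0, "hand": 30},
    {"linear": [-0.003, 0.06, 0.02], "spin": 0, "hand": 30},
    {"linear": [-0.005, 0.1, 0.02], "spin": 0, "hand": 30},
    {"linear": [-0.007, 0.145, 0.02], "spin": 0, "hand": 30},
    {"linear": [-0.008, 0.19, 0.02], "spin": 0, "hand": 30},
    {"linear": [-0.01, 0.235, 0.02], "spin": 0, "hand": 30},
    {"linear": [-0.012, 0.28, 0.02], "spin": 0, "hand": 30},
    {"linear": [-0.014, 0.325, 0.01], "spin": 0, "hand": 30},
    {"linear": [-0.016, 0.36, 0], "spin": 0, "hand": 30},
    {"linear": [-0.016, 0.38, -0.02], "spin": 0, "hand": 30},
    {"linear": [-0.016, 0.387, -0.04], "spin": 0, "hand": 30},
    {"linear": [-0.016, 0.387, -0.06], "spin": 0, "hand": 30},
    {"linear": [-0.016, 0.387, -0.06], "spin": 0, "hand": 30},
    {"linear": [-0.016, 0.387, -0.06], "spin": 0, "hand": 30},
  ],
)

```text
clock: 17.48
tcp_pos: [0.5343, 0.1905, 0.077]
ee_rot: [0.0, 0.043, 0.999, 0.0]
force: [-0.1, -0.3, -1.2]
width: 0.0454
```

```bash
python3 st.py
python3 - <<'E'
from h import *
for n in ['wrist','side']:
    im=imaging.get_image(n); cv2.imwrite(f'pics/{n}9.png',im)
E
```

```text
17.475 [0.5343 0.1905 0.077 ] [-0.12 -0.32 -1.25] [-0.02  -0.005  0.007] 0.0454 psi 85.06804617718169
```

View pics/wrist9.png

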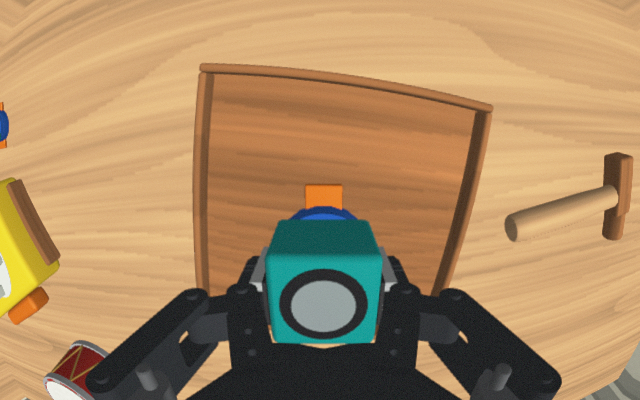

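View pics/side9.png

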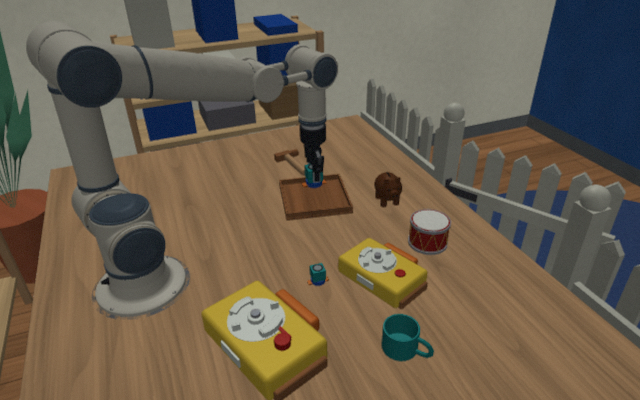

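Request:
carry_out(
  plan=[
    {"linear": [0, 0, -0.015], "spin": 0, "hand": 30},
    {"linear": [0, 0, -0.03], "spin": 0, "hand": 30},
    {"linear": [0, 0, -0.042], "spin": 0, "hand": 30},
    {"linear": [0, 0, -0.046], "spin": 0, "hand": 30},
    {"linear": [0, 0, -0.048], "spin": 0, "hand": 30},
    {"linear": [0, 0, -0.049], "spin": 0, "hand": 30},
    {"linear": [0, 0, -0.05], "spin": 0, "hand": 30},
    {"linear": [0, 0, -0.05], "spin": 0, "hand": 30},
  ],
)

```text
clock: 18.58
tcp_pos: [0.534, 0.1915, 0.0268]
ee_rot: [0.0, 0.042, 0.999, 0.0]
force: [-0.2, 0.5, -1.9]
width: 0.0459
```

```bash
python3 st.py
```

```text
18.575 [0.534  0.1915 0.0268] [-0.18  0.45 -1.95] [-0.023  0.001  0.005] 0.0459 psi 85.15388883548272
```

Request:
carry_out(
  plan=[
    {"linear": [0, 0, -0.0005], "spin": 0, "hand": 30},
    {"linear": [0, 0, -0.001], "spin": 0, "hand": 30},
    {"linear": [0, 0, -0.0015], "spin": 0, "hand": 30},
    {"linear": [0, 0, -0.0015], "spin": 0, "hand": 30},
  ],
)

```text
clock: 19.08
tcp_pos: [0.5339, 0.1914, 0.0254]
ee_rot: [0.0, 0.042, 0.999, 0.0]
force: [-1.0, -1.2, 2.1]
width: 0.0458
```

```bash
python3 st.py
```

```text
19.075 [0.5339 0.1914 0.0254] [-1.02 -1.22  2.12] [-0.045  0.233 -0.027] 0.0458 psi 85.15234410553305
```

Request:
carry_out(
  plan=[
    {"linear": [0, 0, 0], "spin": 0, "hand": 58},
    {"linear": [0, 0, 0], "spin": 0, "hand": 65},
    {"linear": [0, 0, 0], "spin": 0, "hand": 80},
    {"linear": [0, 0, 0], "spin": 0, "hand": 90},
    {"linear": [0, 0, 0], "spin": 0, "hand": 90},
  ],
)

```text
clock: 19.7
tcp_pos: [0.5338, 0.1914, 0.0251]
ee_rot: [0.0, 0.042, 0.999, 0.0]
force: [0.7, -0.4, 0.1]
width: 0.0768
```

```bash
python3 st.py
python3 - <<'E'
from h import *
im=imaging.get_image('wrist'); cv2.imwrite('pics/w10.png',im)
E
```

```text
19.7 [0.5338 0.1914 0.0251] [ 0.69 -0.41  0.09] [-0.036  0.017 -0.02 ] 0.0768 psi 85.15011331819065
```

View pics/w10.png

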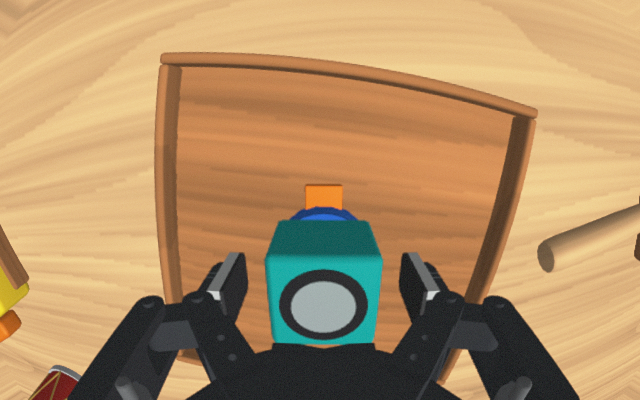

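Both jaws are clear of the lens, which stands at (323,285) in the tray. Next I raise the arm.

Request:
carry_out(
  plan=[
    {"linear": [0, 0, 0.01], "spin": 0, "hand": 90},
    {"linear": [0, 0, 0.04], "spin": 0, "hand": 90},
    {"linear": [0, 0, 0.08], "spin": 0, "hand": 90},
    {"linear": [0, 0, 0.13], "spin": 0, "hand": 90},
    {"linear": [0, 0, 0.17], "spin": 0, "hand": 90},
    {"linear": [0, 0, 0.17], "spin": 0, "hand": 90},
    {"linear": [0, 0, 0.17], "spin": 0, "hand": 90},
    {"linear": [0, 0, 0.17], "spin": 0, "hand": 90},
  ],
)

```text
clock: 20.75
tcp_pos: [0.5332, 0.1912, 0.1933]
ee_rot: [-0.001, 0.042, 0.999, -0.0]
force: [0.1, -0.6, -0.2]
width: 0.077
```

```bash
python3 st.py
python3 - <<'E'
from h import *
im=imaging.get_image('wrist'); cv2.imwrite('pics/w11.png',im)
im=imaging.get_image('side'); cv2.imwrite('pics/s11.png',cv2.resize(im[130:320,250:450],None,fx=3.1,fy=3.1,interpolation=cv2.INTER_CUBIC))
E
```

```text
20.75 [0.5332 0.1912 0.1933] [ 0.1  -0.61 -0.19] [ 0.024 -0.02   0.022] 0.077 psi 85.1516528488028
```

View pics/w11.png

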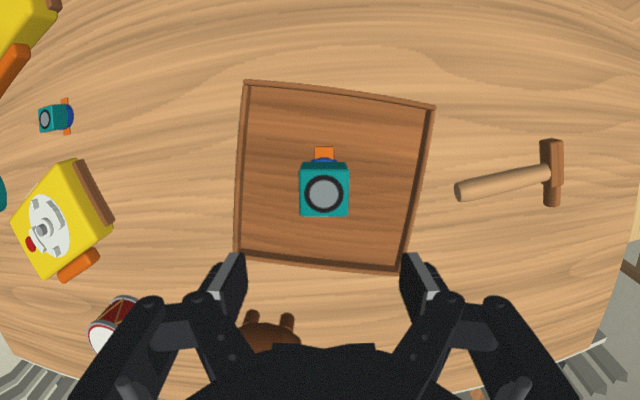

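View pics/s11.png

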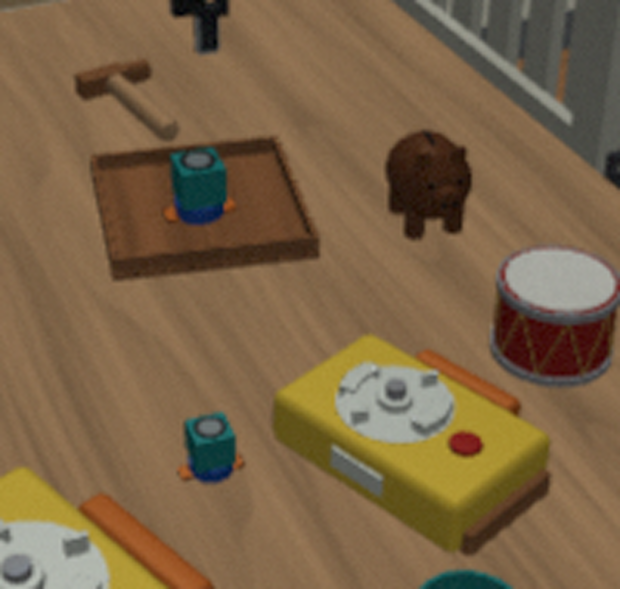

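The lens stands upright in the middle of the tray, the button is down, and the other toys are in place.

```bash
python3 -c "
from cell import manip
print(manip.job_done())"
```

```text
the job is handed in; nothing more can be done
None
```

The lens is off the toy camera and standing upright, released, near the middle of the wooden tray. I handed the job in at about 21 s, and no verdict was reported.

- **Button:** I pressed it with shut fingers until it met the hard stop at z = 0.054 m, with about 14 N upward on the tool. It was still down in the last pictures.
- **Twist:** I turned the lens anticlockwise about 64°, until the moment rose by 0.17 N m over one degree, which is the stop. I eased back 1.5° and lifted straight up; the reading fell to about the lens's own weight with no snag.
- **Placing:** I lowered it in the grip until the wrist felt the tray floor (about 2 N), then let go and raised the arm clear.

**Last checks:** the wrist and side pictures show the lens upright inside the walls and the hand clear of everything. The hammer, piggy bank, drum and both look-alikes appear where they were. The cup was last seen whole just after the lens came off; only its edge shows in the final pictures. I judged all of this by eye and did not measure it.

**Disagreement:** the top camera put the lens 2–3 mm away from where the wrist camera did. I went by the wrist camera, and the jaws closed evenly on the lens.

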